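# Bolt a battery pack into the test cradle

### The job

Lock the battery pack into the test cradle: with one fingertip hold the long spring catch bar pressed down, and while it stays down push the bolt's knob with the other finger until the bolt is fully home in the keeper on the far side of the pack; then let go, so that the catch springs back up behind the bolt. This is only pressing and pushing, nothing is to be picked up: leave the pack lying in its pocket, and the jar, wheel and side cutters round the cradle where they are.

Things in the scene. Friction and masses are not known exactly. Their poses are not given: they have to be found in the camera images.
- cradle: Test cradle fixed to the bench: aluminium base 233 x 180 mm with a steel slide bolt on a rail. Origin: on the bench under the bolt's axis, at half of the knob's travel. x = the way the bolt is pushed home (roughly away from the robot), z up; the axis runs along x at y = 0, 40 mm high. Knob and catch bar apart, nothing at x < +58 mm is higher than 49 mm; bridges beyond that are 53 mm high.
- keeper (a point): Middle of the keeper, the bridge (16 mm long in x) beyond the pack that takes the tip of the bolt's rod: at x = +142 mm, y = 0, z = 40 mm of the cradle.
- bolt (a joint): How far the bolt is pushed along the cradle's +x, in m: 0 to 0.006 (drawn) at the start, 0.066 at its end stop (fully home). About 1.5 N friction; it stays where it is left. With the catch up, the catch's tooth stops it at about 0.008; from there to 0.061 the catch must be down all the time, beyond 0.061 the tooth can rise again behind the bolt.
- knob (a point): Middle of the black upright knob on the bolt, 16 mm in diameter, from 56 to 86 mm over the bench; this point is 71 mm high and moves with the bolt: x = -33 mm, y = 0 of the cradle with the bolt at 0, x = +33 mm with the bolt home. Below it a 12 mm neck stands on the bolt's carriage, 28 mm wide, top 49 mm high.
- catch (a joint): How far the spring catch bar is pressed down, in m: 0 = up (rest), 0.010 = down at its stop. The tooth is clear of the bolt from about 0.007. The spring gives about 2.5 N at first touch and 7 N at the stop, and lifts the bar when it is let go.
- bar_top (a point): Middle of the top of the catch bar, a ribbed flat steel bar beside and parallel to the bolt, at x = -15 mm, y = +58 mm of the cradle: 125 mm long (x = -77 to +47 mm), 26 mm wide (y = +45 to +71 mm), top 68 mm over the bench when up, 58 mm when down. It goes straight down wherever it is pressed, so a fingertip can glide along it. Gap between knob and bar: 37 mm.
- pack: Blue battery pack, 51 x 160 x 22 mm, loose in the cradle's pocket (centred at x = +104 mm of the cradle) under the bolt's path; its top is 30 mm over the bench, the rod's underside 34 mm. Origin: centre of its underside. Not to be moved.
- jar: Small flux jar with a yellow lid, 45 mm across, 30 mm high, standing loose on the bench to the right of the rail. Origin: centre of its underside. Not to be moved.
- wheel: Black ribbed drive wheel, 68 mm across, 26 mm high, lying loose on the bench to the left of the catch bar. Origin: centre of its underside. Not to be moved.
- cutters: Side cutters with red handles, 52 x 128 x 12 mm, lying loose on the bench to the right of the cradle. Origin: centre of its underside. Not to be moved.

How it is judged:
On the way, in this order (a step that is already met when the one before it is completed fails the run):
1. the catch is held down by the fingers, with the bolt still drawn (value of joint catch above 0.006 m and value of joint bolt below 0.015 m and contact force between the fingers and catch above 1 N), for 0.05 s.
2. the fingers hold the catch down and push the bolt past half of its way (value of joint catch above 0.005 m and value of joint bolt between 0.033 and 0.06 m and contact force between the fingers and catch above 1 N), for 0.05 s.
At the end, for the whole second after the job is handed in: The bolt is home (pushed at least 60 of its 66 mm) and at rest, the catch is back up (within 3 mm), the pack lies within 15 mm and the jar, wheel and cutters within 20 mm of where they were (value of joint bolt above 0.06 m and value of joint catch below 0.003 m and velocity of joint bolt below 0.005 m/s and distance of pack from where it was at the start of the episode below 0.015 m and distance of each of jar, wheel, cutters from where it was at the start of the episode below 0.02 m); the robot touches nothing.
It fails at once if the battery pack is lifted, carried or shifted by more than 15 mm (distance of pack from where it was at the start of the episode above 0.015 m).
It fails at once if the jar, the wheel or the cutters are moved by more than 20 mm (distance of any of jar, wheel, cutters from where it was at the start of the episode above 0.02 m).
It also fails if it takes over 32 s, if anything falls off the work surface, if the arm or the gripper's body presses on something with over 40 N, if the wrist force passes 120 N, or if a joint passes its speed limit or range.

### The arm

A 7-joint arm with a two-finger parallel gripper is mounted at the origin on a cart in front of the work surface, level with it; the furniture and walls round the work are solid. World frame = base frame: x ahead of the robot, y to its left, z up, the work surface at z = 0. Lengths are in m, angles in rad, forces in N, time in s.
With the tool pointing down it reaches from about 0.4 to 0.85 m from the base axis. Payload 4.5 kg.
Tool frame: the origin (TCP) lies at the centre of the arm's flange, where the gripper is bolted on; the fingertips stand nose_length ahead of it and the grasp point (between the pads) lies 147 mm ahead of it (nose_length is the distance from the TCP to the fingertips, in m); z points along the fingers, y is the line along which they close (so a half turn about z gives the same grasp; the last joint's range is limited). The gripper opens to 88 mm and grips with 3 to 60 N. Pads are 18 mm wide; open, the fingers measure 123 mm over their backs; the gripper's body (75 mm by 187 mm) begins 45 mm behind the grasp point.
Start: joints at [-1.122, 0.689, -0.195, 1.565, 0.157, 0.902, -0.215], TCP at [0.252, 0.572, 0.405] pointing down, gripper open.
Joint ranges: [-3.01, 3.01], [-0.46, 2.08], [-1.47, 1.51], [0.13, 2.56], [-1, 4.14], [0.04, 2.09], [-2.66, 2.66]. Speed limits (rad/s): [2.57, 2.57, 3.14, 3.14, 3.14, 3.14, 3.14].

### API

Orientations are given as a unit quaternion [x, y, z, w].
In Python, from plant import * gives the robot as it stands.
- The arm moves only by the tool play_rows, never from a script. Its argument "rows" is a list that holds one entry, the list of rows, each a list of 6 numbers: the shift along the tool's x, y, z normalised to -1 to 1, where 1 is 0.5 m, then the turn, a rotation vector about the tool's x, y, z normalised to -1 to 1, where 1 is 0.5 rad. A call has 1 to 20 rows; each row is the pose to reach, as a shift and turn from the pose commanded when the call began, along the tool's axes at that moment; what a row does not reach only later rows make up. A row lasts 1/12 s, in which the tool goes at most 41.7 mm and 7.16 degrees, less where a joint would pass 70% of its speed; a pose out of reach is approached as far as the arm can. A call with a number of a shift or a turn outside -1 to 1 is refused whole. A call with a gripper value outside its range is refused whole. "claw" is the closure, from 0 (fully open) to 1 (shut), set as the call begins (left out, the last holds). The fingers move at their own pace and stop on an object; "squeeze" is the grip in N (left out, the last holds). Time passes only in rows, so rows that repeat a pose let the fingers close. It gives the time, the measured TCP pose, the force, the opening and the grip force at its end, in the units of the state.
- get_state(): the state, without advancing time (a new reading comes with each control period).
- snapshot(name): name is "scene" or "top" or "wrist"; returns a dict with "pixels" (480x640x3 uint8, blue, green, red), "camera_matrix" (3x3 intrinsics, pixels), "world_to_cam" (4x4, takes a point from world to camera coordinates); the wrist camera has in their place "mount" (4x4, takes a point from camera to tool coordinates, whose origin is the TCP and whose axes are the flange's). Camera axes: x right, y down, z forward; pixel columns grow to the right and rows downward; lengths in m; the calibration is good to about 2 mm. A picture is of the moment at which its call begins: read the wrist's pose just before it. There is no depth.
- finish_job(): hands the job in; it is judged then, once.
The state is a dict: "clock": time; "q": joint angles; "qd": joint speeds; "joint_torque": joint torques, N m; "tool_pos": TCP position; "eef_rot": TCP orientation; "contact_force": force on the tool from outside, world axes, zero at the start; "moment": the same for the moment, N m; "opening": opening from 0.0 (shut) to 1.0 (fully open); "finger_force": force on a finger pad.
Only numpy, scipy, OpenCV 4.12 (cv2) and the standard library are available. Lean on these libraries where they do the work, as an engineer would, in place of code of your own. Each camera call takes 0.05 s, during which the arm holds its last target. There are 200 camera calls.

## Working session

There is one attempt and no reset: what is moved stays moved. The work goes in short steps, Python scripts to look and compute and a tool call to move; the robot and the scene stay as the last step left them, time stands still between calls to the robot, and variables do not carry over. Pictures are saved under pics/ and viewed, at most 10 in all, crops included, and the job is handed in when it is done.

Besides the shell and the picture viewer there is one more tool, called as a command line: name --argument value ..., lists and objects as JSON in quotes. play_rows: Moves the arm, as the interface text tells. Its arguments: {"type":"object","properties":{"rows":{"type":"array"},"claw":{"type":"number"},"squeeze":{"type":"number"}},"required":["rows"]}

View pics/top0.png

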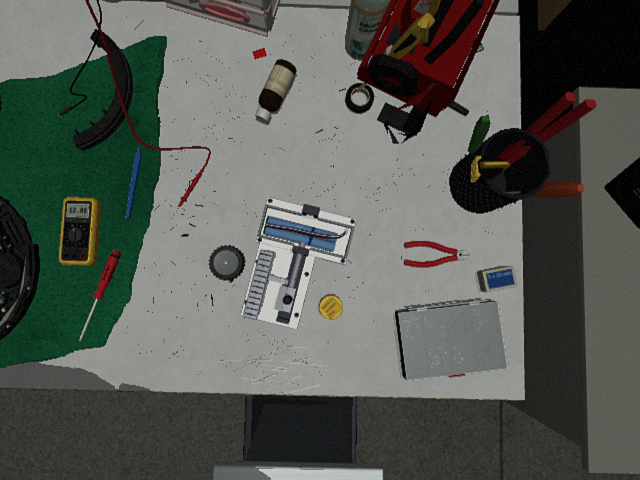

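View pics/scene0.png

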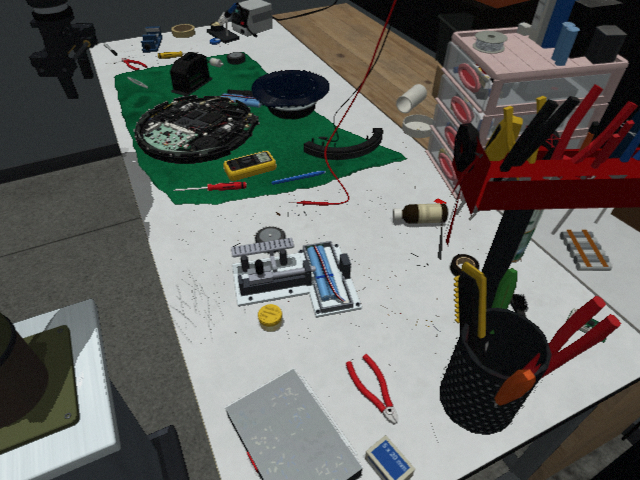

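The top view shows the cradle at about (290,265), with the bar at about (258,285), the knob near (287,300), the keeper near (311,212), the wheel at (227,263) and the jar at (331,306). I'll enlarge that part.

```bash
cat > h.py <<'E'
import numpy as np,cv2
from scipy.spatial.transform import Rotation as R
def ray(K,W,u,v,z):
    "pixel -> world point on the plane at height z; W = world_to_cam"
    M=np.linalg.inv(W); d=M[:3,:3]@np.linalg.solve(K,[u,v,1.]); o=M[:3,3]
    return o+d*(z-o[2])/d[2]
def wristW(d,s):
    T=np.eye(4);T[:3,:3]=R.from_quat(s["eef_rot"]).as_matrix();T[:3,3]=s["tool_pos"]
    return np.linalg.inv(T@d["mount"])
def proj(K,W,p):
    c=W[:3,:3]@p+W[:3,3]; c=K@c; return c[:2]/c[2]
E
python3 - <<'E'
from h import *
d=np.load("top0.npz");K,W=d["camera_matrix"],d["world_to_cam"]
for n,u,v,z in[("keeper",311,212,.053),("knob",288,300,.086),("barfar",267,251,.068),("barnear",249,317,.068),("wheel",227,263,.026),("jar",331,306,.03)]:print(n,ray(K,W,u,v,z).round(3))
c=d["pixels"][190:340,200:360];cv2.imwrite("pics/topc.png",cv2.resize(c,None,fx=5,fy=5,interpolation=2)[:600])
cv2.imwrite("pics/topc.png",cv2.resize(c,(640,600),interpolation=2))
E
```

```text
keeper [ 0.626 -0.01   0.053]
knob [0.464 0.026 0.086]
barfar [0.55  0.068 0.068]
barnear [0.431 0.096 0.068]
wheel [0.527 0.146 0.026]
jar [ 0.452 -0.052  0.03 ]
```

View pics/topc.png

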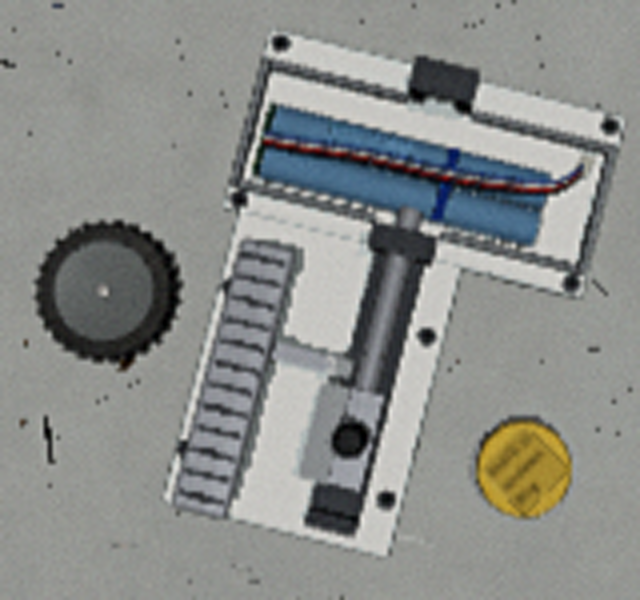

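The crop (4x scale) shows the bar top corners at (245,242), (292,248), (178,510) and (227,515). The knob top is at (350,438) and the keeper is at (443,80). The bolt is drawn and the bar is up.

My plan keeps the tool's y along the cradle's y. The finger centres sit 58 mm apart, one on the bar and one behind the knob. I press to a tip height of about 59 mm and glide in +x.

```bash
cat >> h.py <<'E'
def delta(s,pos,ey):
    "shift in tool axes /0.5, turn about tool z /0.5 to bring the TCP to pos with tool y along ey"
    Rm=R.from_quat(s["eef_rot"]).as_matrix()
    z=np.array([0,0,-1.]); y=np.r_[ey,0]; x=np.cross(y,z); Rt=np.c_[x,y,z]
    return (Rm.T@(np.array(pos)-s["tool_pos"])/.5).round(4), (R.from_matrix(Rm.T@Rt).as_rotvec()/.5).round(4)
E
python3 - <<'E'
from h import *
from plant import get_state
d=np.load("top0.npz");K,W=d["camera_matrix"],d["world_to_cam"]
c=np.array([ray(K,W,200+u/4,190+v/4,.068)[:2] for u,v in[(245,242),(292,248),(178,510),(227,515)]])
far,near=c[:2].mean(0),c[2:].mean(0); ex=(far-near)/np.linalg.norm(far-near);ey=np.array([-ex[1],ex[0]])
knob=ray(K,W,200+350/4,190+438/4,.086)[:2];keep=ray(K,W,200+443/4,190+80/4,.053)[:2]
bar=c.mean(0);org=bar+.015*ex-.058*ey
print(np.linalg.norm(far-near),"yaw",np.degrees(np.arctan2(ex[1],ex[0])),"org",org)
for p in(knob,keep):print((p-org)@ex,(p-org)@ey)
kd=keep-knob;print("yaw knob-keeper",np.degrees(np.arctan2(kd[1],kd[0])))
t=org-.06*ex+.029*ey
print(t,delta(get_state(),[*t,.32],ey))
E
```

```text
0.12285063313643572 yaw -11.675713126970349 org [0.49211135 0.02035841]
-0.028562616713598405 0.0012505001712225102
0.14041633931926173 -0.0010001209904023172
yaw knob-keeper -12.43878725537998
[0.43922162 0.0609007 ] (array([-0.7547, -0.7837,  0.1694]), array([-3.200e-03, -1.000e-04, -4.219e-01]))
```

play_rows --rows '[[[-0.06,-0.06,0,0,0,0],[-0.12,-0.12,0.01,0,0,-0.1],[-0.18,-0.18,0.02,0,0,-0.1],[-0.24,-0.24,0.04,0,0,-0.2],[-0.3,-0.31,0.06,0,0,-0.2],[-0.36,-0.37,0.08,0,0,-0.3],[-0.42,-0.43,0.09,0,0,-0.3],[-0.48,-0.5,0.1,0,0,-0.4],[-0.54,-0.56,0.12,0,0,-0.42],[-0.6,-0.62,0.13,0,0,-0.42],[-0.66,-0.68,0.15,0,0,-0.42],[-0.71,-0.74,0.16,0,0,-0.42],[-0.755,-0.784,0.169,0,0,-0.42],[-0.755,-0.784,0.169,0,0,-0.42],[-0.755,-0.784,0.169,0,0,-0.42],[-0.755,-0.784,0.169,0,0,-0.42],[-0.755,-0.784,0.169,0,0,-0.42]]]' --claw 0.54 --squeeze 30

```text
clock: 1.52
tool_pos: [0.4391, 0.0629, 0.3204]
eef_rot: [0.101, 0.995, 0.001, 0.0]
contact_force: [0.4, 0.5, 0.2]
opening: 0.459
finger_force: 0.0
```

```bash
python3 - <<'E'
from h import *
from plant import *
s=get_state();d=snapshot("wrist");cv2.imwrite("pics/w1.png",d["pixels"]);W=wristW(d,s)
np.savez("w1.npz",pixels=d["pixels"],K=d["camera_matrix"],W=W)
print(s["clock"],s["tool_pos"],s["eef_rot"],s["opening"],s["contact_force"])
org=np.array([.4921,.0204]);a=np.radians(-12);ex=np.array([np.cos(a),np.sin(a)]);ey=np.array([-ex[1],ex[0]])
for n,x,y,z in[("knob",-.0286,0,.086),("bfl",.047,.071,.068),("bfr",.047,.045,.068),("bnl",-.077,.071,.068),("bnr",-.077,.045,.068),("keep",.142,0,.053)]:print(n,proj(d["camera_matrix"],W,np.r_[org+x*ex+y*ey,z]).round())
E
```

```text
1.5167 [0.43910164 0.06288171 0.32035621] [1.00860801e-01 9.94900250e-01 7.68652821e-04 9.97014228e-06] 0.45890900680676816 [0.35810275 0.50054917 0.24989859]
knob [275. 295.]
bfl [376. 378.]
bfr [341. 378.]
bnl [386. 215.]
bnr [346. 215.]
keep [285. 460.]
```

View pics/w1.png

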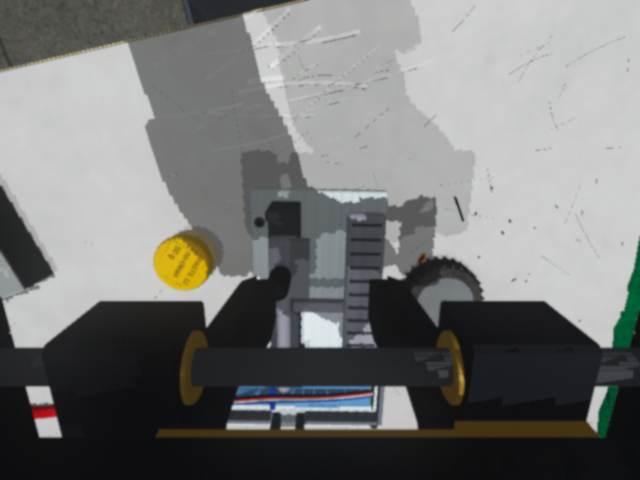

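The wrist picture shows the bar's near edge at (349–384, 213), where I predicted (346–386, 215), so the pose agrees within about 2 mm. The left finger hides the knob, which I predicted at (275,295). I'll check where the fingertips project and look for the knob.

```bash
python3 - <<'E'
from h import *
from plant import *
d=snapshot("wrist");K=d["camera_matrix"];M=np.linalg.inv(d["mount"])
for y in(-.029,.029):
  for x in(-.009,.009): print("tip",x,y,proj(K,M,np.array([x,y,.166])).round())
s=get_state();f=np.load("w1.npz")
org=np.array([.4921,.0204]);a=np.radians(-12);ex=np.array([np.cos(a),np.sin(a)]);ey=np.array([-ex[1],ex[0]])
loc=lambda p:np.round([(p[:2]-org)@ex,(p[:2]-org)@ey],4)
for n,u,v,z in[("bar near L",349,213,.068),("bar near R",384,213,.068),("bar 345r",346,345,.068)]:print(n,loc(ray(f["K"],f["W"],u,v,z)))
print("tcp",loc(s["tool_pos"]),"tool y angle",np.degrees(np.arctan2(*R.from_quat(s["eef_rot"]).as_matrix()[[1,0],1])))
c=d["pixels"][180:360,180:420].astype(float);c=np.clip(c*2.2,0,255).astype(np.uint8);cv2.imwrite("pics/w2.png",cv2.resize(c,(800,600),interpolation=2))
E
```

```text
tip -0.009 -0.029 [259. 317.]
tip 0.009 -0.029 [257. 279.]
tip -0.009 0.029 [390. 317.]
tip 0.009 0.029 [392. 279.]
bar near L [-0.0783  0.0472]
bar near R [-0.0785  0.0698]
bar 345r [0.0193 0.0478]
tcp [-0.0608  0.0308] tool y angle 78.48661322607036
```

View pics/w2.png

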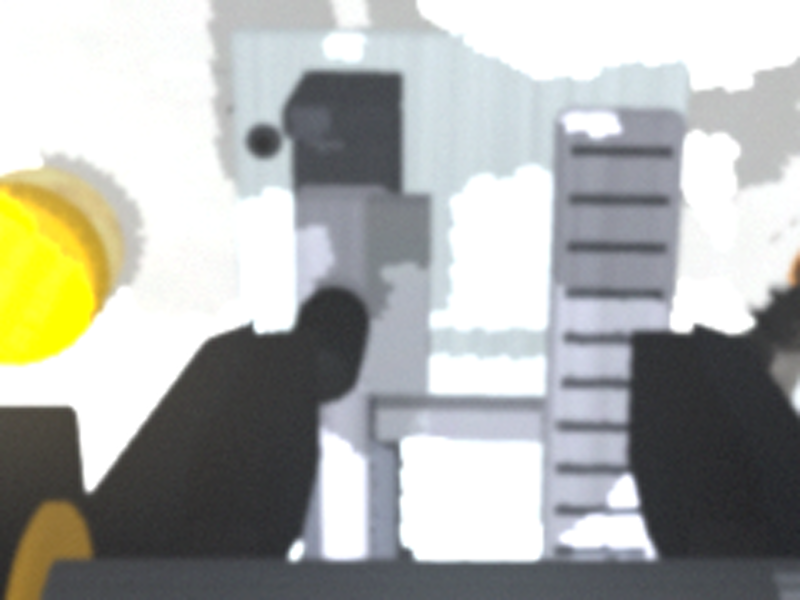

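The knob shows at crop (335,290–400), with its top centre at full-image pixel (277,290), close to the prediction. The left fingertip will come down behind it at about x = -61 mm, and the right fingertip is over the bar. I descend to just above the bar.

play_rows --rows '[[[0,0,0.04,0,0,0],[0,0,0.08,0,0,0],[0,0,0.12,0,0,0],[0,0,0.145,0,0,0],[0,0,0.16,0,0,0],[0,0,0.16,0,0,0],[0,0,0.16,0,0,0],[0,0,0.16,0,0,0]]]'

```text
clock: 2.28
tool_pos: [0.4395, 0.0616, 0.2409]
eef_rot: [0.102, 0.995, 0.0, 0.001]
contact_force: [0.3, -0.8, 0.7]
opening: 0.457
finger_force: 0.0
```

play_rows --rows '[[[0,0,0.006,0,0,0],[0,0,0.012,0,0,0],[0,0,0.018,0,0,0],[0,0,0.024,0,0,0],[0,0,0.03,0,0,0],[0,0,0.03,0,0,0],[0,0,0.03,0,0,0],[0,0,0.03,0,0,0]]]'

```text
clock: 2.95
tool_pos: [0.4397, 0.0612, 0.2253]
eef_rot: [0.102, 0.995, 0.0, 0.001]
contact_force: [-0.4, -0.3, 5.6]
opening: 0.46
finger_force: 3.2
```

The catch is down, at about 5.6 N and a tip height of 59 mm. Next is the glide in +x (tool -x).

play_rows --rows '[[[-0.01,0,0,0,0,0],[-0.02,0,0,0,0,0],[-0.03,0,0,0,0,0],[-0.04,0,0,0,0,0],[-0.05,0,0,0,0,0],[-0.06,0,0,0,0,0],[-0.07,0,0,0,0,0],[-0.08,0,0,0,0,0],[-0.09,0,0,0,0,0],[-0.1,0,0,0,0,0],[-0.11,0,0,0,0,0],[-0.11,0,0,0,0,0],[-0.11,0,0,0,0,0]]]'

```text
clock: 4.03
tool_pos: [0.4913, 0.0496, 0.2249]
eef_rot: [0.102, 0.995, -0.001, -0.002]
contact_force: [-4.9, -0.5, 7.1]
opening: 0.46
finger_force: 3.6
```

play_rows --rows '[[[-0.01,0,0,0,0,0],[-0.02,0,0,0,0,0],[-0.03,0,0,0,0,0],[-0.038,0,0,0,0,0],[-0.044,0,0,0,0,0],[-0.044,0,0,0,0,0],[-0.044,0,0,0,0,0]]]'

```text
clock: 4.62
tool_pos: [0.5123, 0.0451, 0.2249]
eef_rot: [0.102, 0.995, -0.001, -0.003]
contact_force: [-7.0, 0.2, 8.6]
opening: 0.461
finger_force: 5.1
```

play_rows --rows '[[[-0.004,0,0,0,0,0],[-0.008,0,0,0,0,0],[-0.012,0,0,0,0,0],[-0.012,0,0,0,0,0],[-0.012,0,0,0,0,0]]]'

```text
clock: 5.03
tool_pos: [0.5142, 0.045, 0.2246]
eef_rot: [0.101, 0.995, -0.002, -0.008]
contact_force: [-16.4, 4.8, 15.0]
opening: 0.462
finger_force: 9.8
```

The bolt stalled at 76 mm of travel, where I expected about 77 mm, and the force has risen: it is at the end stop. I back off a little, then go up.

play_rows --rows '[[[0.008,0,0,0,0,0],[0.016,0,0,0,0,0],[0.02,0,0,0,0,0],[0.02,0,0,0,0,0],[0.02,0,-0.01,0,0,0],[0.02,0,-0.02,0,0,0],[0.02,0,-0.04,0,0,0],[0.02,0,-0.08,0,0,0],[0.02,0,-0.12,0,0,0],[0.02,0,-0.18,0,0,0],[0.02,0,-0.24,0,0,0],[0.02,0,-0.3,0,0,0],[0.02,0.08,-0.3,0,0,0],[0.02,0.16,-0.3,0,0,0],[0.02,0.24,-0.3,0,0,0],[0.02,0.32,-0.3,0,0,0],[0.02,0.4,-0.3,0,0,0],[0.02,0.4,-0.3,0,0,0]]]'

```text
clock: 6.53
tool_pos: [0.55, 0.2524, 0.3763]
eef_rot: [0.096, 0.995, 0.006, -0.0]
contact_force: [-0.3, 1.9, 0.5]
opening: 0.459
finger_force: 0.0
```

```bash
python3 - <<'E'
from plant import *
import cv2,numpy as np
d=snapshot("top")["pixels"];e=snapshot("scene")["pixels"]
a=cv2.resize(d[190:340,200:360],(400,375),interpolation=2);b=cv2.resize(e[200:350,210:370],(400,375),interpolation=2)
cv2.imwrite("pics/end.png",np.hstack([a,b]));s=get_state();print(s["tool_pos"],s["contact_force"])
E
```

```text
[0.55043043 0.24455996 0.37532651] [ 0.22824122 -0.65877289 -0.70718296]
```

View pics/end.png

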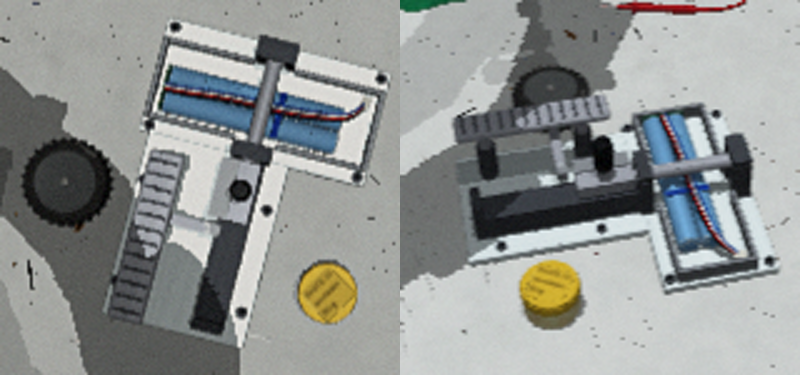

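The rod spans the pack into the keeper (left half, 278,50), with the knob at (240,190). The bar looks to be at its raised height, and the wheel, jar and pack are unmoved. One quick numeric check, then I hand in.

```bash
python3 - <<'E'
from h import *
from plant import *
d=np.load("top0.npz");K,W=d["camera_matrix"],d["world_to_cam"]
org=np.array([.4921,.0204]);a=np.radians(-12);ex=np.array([np.cos(a),np.sin(a)])
x=(ray(K,W,200+240/2.5,190+190/2.5,.086)[:2]-org)@ex
print("knob x",x)
# bar: shift of its image between start and now (5 px/10mm scale ~0.8px) in the scene view
f=np.load("scene0.npz")["pixels"];g=snapshot("scene")["pixels"]
t=f[236:262,225:300]
r=cv2.matchTemplate(g[226:272,215:310],t,cv2.TM_CCOEFF_NORMED);print(cv2.minMaxLoc(r)[1::2],"no shift = (10,10)")
if x>.029: print(finish_job())
E
```

```text
knob x 0.03203967785226291
(0.7666712999343872, (10, 10)) no shift = (10,10)
the job is handed in; nothing more can be done
None
```

The job is handed in, though no verdict came back: by the final pictures the bolt is fully home in the keeper (knob at x ≈ +32 mm), the catch is back up, and the pack, jar and wheel lie where they were; the cutters, well off the arm's path, were not re-checked.

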